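Wedge the rocking record player

TASK

The foot at the record player's front right corner has lost its rubber pad, so the deck rocks on the table. With the fingertips push the wooden wedge along the table, thin end first, under that bare foot until the slack is taken up and the deck stands firm with its weight on all four feet; stop there, before another foot is jacked off the table. Lift nothing, do not shove the deck out of its place or disturb the other things.

Things in the scene. Friction and masses are not known exactly. Their poses are not given: they have to be found in the camera images.
- player: record player, about 3.4 kg, loose on the table: wooden plinth 320 x 400 mm, underside 34 mm and top 62 mm up, platter, tonearm on its right. Origin: its centre, at table height; x points from the front edge (robot's side) to the rear, y to the deck's left, z up. At each plinth corner (x +-160, y +-200 mm) a black pod 52 mm across, 30 to 68 mm up, with a sprung foot under it
- stub (a point): lowest point of the bare front right foot, on that pod's axis: a grey stub with a round nose of 18 mm radius, hanging 8 to 9 mm above the table at the start. The feet are stiff springs, about 12 N per mm; the other three have rubber pads 44 mm across and carry 8 to 14 N each. As the wedge takes load, the front left and rear right feet lose as much each: too far lifts them off
- wedge: beech wedge, 45 g, 110 mm long, 45 wide, heel 20 mm high, tip 3 mm, right of the deck, tip roughly towards the bare foot. Origin: centre of its underside; x to the tip (+55 mm), heel face at -55 mm. Slides easily; touches the stub when the tip is about 38 mm past the stub's axis, then the push grows by about 0.35 N per mm; right is 5 to 16 mm farther, at 2 to 6 N. Stays where left
- block: bystander: straight beech offcut 90 x 45 x 20 mm, not tapered, right of the deck; origin at the centre of its underside, as for all bystanders
- screwdriver: bystander: screwdriver with a clear handle, 200 mm long, 26 mm thick, lying to the right
- tape: bystander: roll of black tape, 68 mm across, 19 mm high, in front of the deck near the bare foot
- puck: bystander: aluminium record weight 76 mm across, 34 mm high, to the right of the deck
- brush: bystander: record brush 50 x 95 x 28 mm, in front of the deck
- multimeter: bystander: yellow multimeter 160 x 82 x 46 mm, in front of the deck
- table: the white table, its top at height 0
Things that resemble listed ones, but are neither listed nor needed, are in the scene too. What is shaped like the wedge but yellow is not meant.

How it is judged:
By the outcome, as a careful person would: the job done as asked, in the order asked, and still so for the second after the job is handed in, with the robot touching nothing.
It also fails if it takes over 38 s, if anything falls off the work surface, if the arm or the gripper's body presses on something with over 40 N, if the wrist force passes 120 N, or if a joint passes its speed limit or range.

ROBOT

A 6-joint arm with a two-finger parallel gripper is mounted at the origin on the work surface. World frame = base frame: x ahead of the robot, y to its left, z up, the work surface at z = 0. Lengths are in mm, angles in degrees, forces in N, time in s.
With the tool pointing down it reaches from about 300 to 850 mm from the base axis. Payload 4.2 kg.
Tool frame: the origin (TCP) lies between the finger pads; the fingertips stand ahead of it and the grasp point (between the pads) lies 8 mm behind it (env.tip_reach is the x of the fingertips in the tool frame, in mm); x points along the fingers, y is the direction in which the jaws open and shut, and the axes are right-handed (so a half turn about x gives the same grasp; the last joint's range is limited). The gripper opens to 91 mm and grips with 3 to 60 N. Pads are 32 mm wide; open, the fingers measure 118 mm over their backs; the gripper's body (76 mm by 178 mm) begins 60 mm behind the grasp point.
Start: joints at [64.916, 18.312, 89.639, -0, 72.044, -1.146], TCP at [233.31, 525.555, 224.976] pointing down, gripper open.
Joint ranges: [-177.97, 177.97], [-48.28, 115.42], [12.27, 149.76], [-77.06, 257.06], [2.81, 150.46], [-146.56, 146.56]. Speed limits (degrees/s): [147.25, 147.25, 180, 180, 180, 180].

INTERFACE

Orientations are given as [roll, pitch, yaw] about the fixed x, y, z axes, in that order (R = Rz(yaw) Ry(pitch) Rx(roll)).
In Python, from workcell import env, cams gives the robot as it stands.
- The arm moves only by the tool arm_command, never from a script. Its argument "deltas" is a list of rows, each a list of 3 entries, a list of its own where there are three numbers: the opening, from 0 (shut) to 1 (fully open), then the shift along the world's x, y, z in mm, then the turn about the world's z in rad. A call has 1 to 20 rows; each row is the pose to reach, as a shift and turn from the pose commanded when the call began; what a row does not reach only later rows make up. A row lasts 1/10 s, in which the tool goes at most 50 mm and 8.59 degrees, less where a joint would pass 70% of its speed; a pose out of reach is approached as far as the arm can. A call with a gripper value outside its range is refused whole. The fingers move at their own pace and stop on an object; "grip_force" is the grip in N (left out, the last holds). Time passes only in rows, so rows that repeat a pose let the fingers close. It gives the time, the measured TCP pose, the force and the opening at its end, in the units of the state.
- env.state(): the state, without advancing time (a new reading comes with each control period).
- cams.grab_frame(name): name is "side" or "top"; returns a dict with "img" (400x640x3 uint8, red, green, blue), "K" (3x3 intrinsics, pixels), "rvec" (rotation vector, rad) and "tvec" (3), from world to camera coordinates, as OpenCV has them. Camera axes: x right, y down, z forward; pixel columns grow to the right and rows downward; lengths in mm; the calibration is good to about 2 mm. A picture is of the moment at which its call begins. There is no depth.
- env.job_done(): hands the job in, once; it reports no verdict.
Trained networks look in a picture, given as the dict that the camera call returned (one of the last four; its "shot" number tells which), for a name from the list of things; names that differ only in an ending like _2 or _b are one class to them, and where a whole thing is asked for, a point or a joint stands for the part that bears it (a point fixed in the world has none). Each returns a list of dicts, best first, with "conf" (0 to 1); they miss things now and then, are a little off and sometimes report something else, mostly with a low value. They report only what shows in the picture. A call takes as long as a camera call. They do not tell look-alikes from the thing itself.
- cams.silhouettes(picture, name): "region" (400x640 bool, what is visible of it) and "centre" ([column, row] in pixels, amid what is visible of it).
The state is a dict: "time_s": time; "qpos": joint angles; "qvel": joint speeds; "effort": joint torques, N m; "ee_pos": TCP position; "ee_rot": TCP orientation; "force": force on the tool from outside, world axes, zero at the start; "torque": the same for the moment, N m; "gripper_width": finger opening in mm.
Only numpy, scipy, OpenCV 4.12 (cv2) and the standard library are available. Lean on these libraries where they do the work, as an engineer would, in place of code of your own. Each camera call takes 0.05 s, during which the arm holds its last target.

## Working session

There is one attempt and no reset: what is moved stays moved. The work goes in short steps, Python scripts to look and compute and a tool call to move; the robot and the scene stay as the last step left them, time stands still between calls to the robot, and variables do not carry over. Pictures are saved under pics/ and viewed, and the job is handed in when it is done.

Besides the shell and the picture viewer there is one more tool, called in YAML: its name, and indented under it one key for each argument. arm_command: Moves the arm, as the interface text tells. Its arguments: {"type":"object","properties":{"deltas":{"type":"array","items":{"type":"array"}},"grip_force":{"type":"number"}},"required":["deltas"]}

```bash
ls; mkdir -p pics
cat > h.py <<'E'
import numpy as np,cv2
from workcell import env,cams
def P(f):
    R=cv2.Rodrigues(np.array(f["rvec"],float))[0];return np.array(f["K"],float),R,np.array(f["tvec"],float).reshape(3)
def ray(f,uv,z=0):
    K,R,t=P(f);d=R.T@np.linalg.inv(K)@np.array([uv[0],uv[1],1.]);c=-R.T@t
    return c+d*(z-c[2])/d[2]
def proj(f,p):
    K,R,t=P(f);return cv2.projectPoints(np.array(p,float).reshape(-1,3),np.array(f["rvec"],float),t,K,None)[0].reshape(-1,2)
def save(f,n): cv2.imwrite("pics/"+n+".png",np.ascontiguousarray(f["img"][:,:,::-1]))
E
python3 - <<'E'
from h import *
import pickle
for n in("top","side"):
    f=cams.grab_frame(n);save(f,n+"0");pickle.dump(f,open(n+"0.pkl","wb"))
    K,R,t=P(f);print(n,"cam",(-R.T@t).round(),K[0,0])
    for o in("wedge","block","stub","player","tape","puck","brush","screwdriver","multimeter"):
        for s in cams.silhouettes(f,o):
            print(o,round(s["conf"],2),np.round(s["centre"]),ray(f,s["centre"],0).round(),s["region"].sum())
print(env.state()["force"],env.tip_reach,env.state()["ee_rot"],env.state()["time_s"])
E
```

```text
pics
top cam [ 496.  -48. 1051.] 379.96026853053155
wedge 0.88 [324. 229.] [498. -88.   0.] 652
wedge 0.6 [324. 276.] [369. -88.   0.] 717
wedge 0.58 [395. 210.] [ 553. -285.    0.] 654
block 0.59 [343. 170.] [ 661. -140.    0.] 578
stub 0.71 [208. 153.] [706. 238.   0.] 19733
player 0.82 [208. 151.] [711. 237.   0.] 19614
tape 0.61 [262. 252.] [433.  81.   0.] 381
puck 0.71 [438. 171.] [ 663. -408.    0.] 616
brush 0.67 [210. 251.] [434. 224.   0.] 621
screwdriver 0.78 [463. 248.] [ 448. -474.    0.] 332
multimeter 0.86 [145. 254.] [426. 398.   0.] 2003
side cam [ 254. -652.  813.] 392.0444791531422
wedge 0.84 [254. 246.] [373. -79.   0.] 723
wedge 0.83 [298. 230.] [493. -82.   0.] 593
block 0.9 [361. 223.] [ 650. -139.    0.] 578
block 0.36 [235. 164.] [430. 226.   0.] 458
stub 0.96 [315. 135.] [707. 239.   0.] 10222
tape 0.65 [245. 198.] [412.  85.   0.] 357
puck 0.75 [426. 306.] [ 656. -410.    0.] 900
brush 0.69 [233. 165.] [424. 224.   0.] 433
brush 0.4 [430. 305.] [ 665. -410.    0.] 926
screwdriver 0.73 [366. 373.] [ 458. -470.    0.] 830
multimeter 0.94 [215. 127.] [432. 425.   0.] 1021
multimeter 0.53 [243. 196.] [407.  93.   0.] 362
[-0.19876803  0.24705304 -0.06505806] 11.0 [85.42553654 89.99051796 61.48589714] 1.0
```

View pics/top0.png

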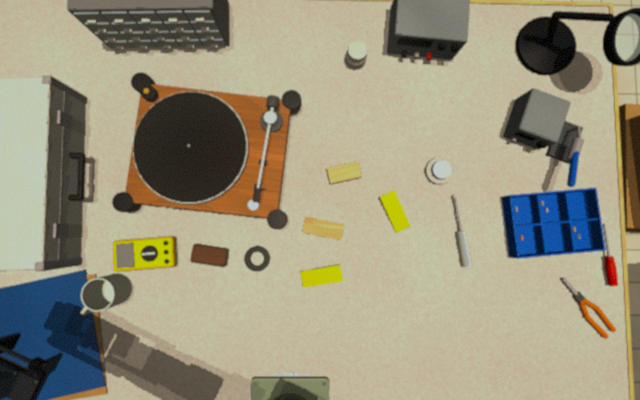

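View pics/side0.png

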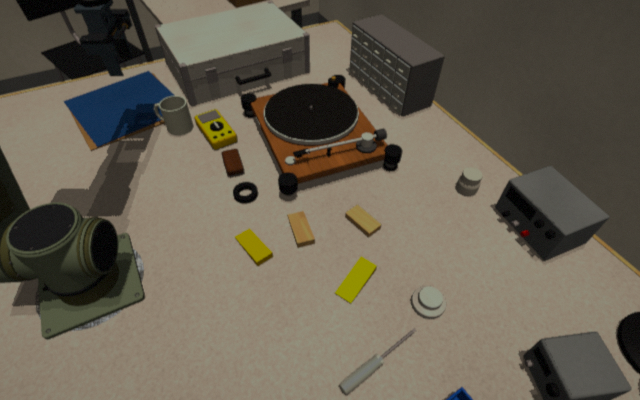

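Run:
```python
import pickle,cv2
f=pickle.load(open("top0.pkl","rb"));c=f["img"][140:300,240:420];cv2.imwrite("pics/ct.png",cv2.resize(c[:,:,::-1],None,fx=4,fy=3.7,interpolation=2)) if 0 else cv2.imwrite("pics/ct.png",cv2.resize(c[:140+20,:,::-1],(675,600),interpolation=cv2.INTER_CUBIC))
f=pickle.load(open("side0.pkl","rb"));c=f["img"][140:280,220:400];cv2.imwrite("pics/cs.png",cv2.resize(c[:,:,::-1],(720,560),interpolation=cv2.INTER_CUBIC))
```

```text
(no output)
```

View pics/ct.png

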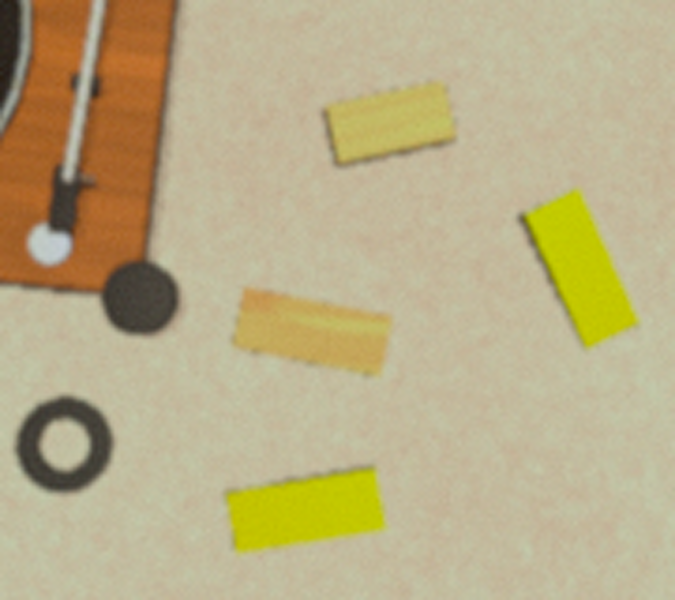

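View pics/cs.png

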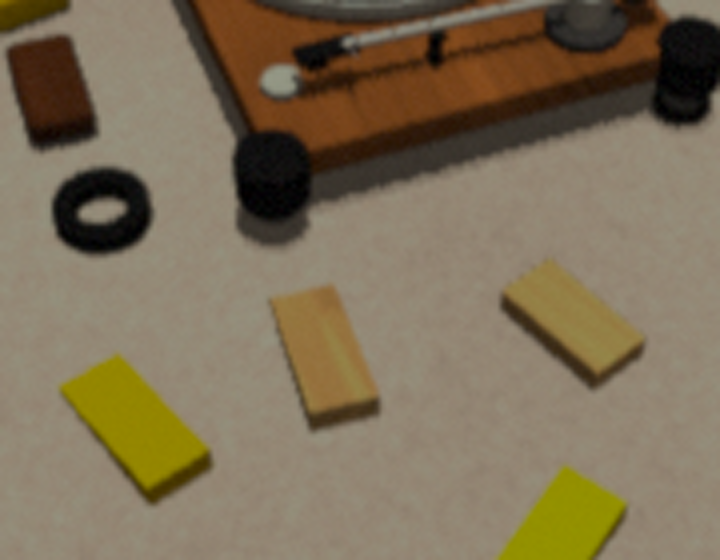

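Candidates in the top view are the beech wedge (324,229), two yellow wedges (324,276) and (395,210), and the straight paler offcut (343,170). The one at (324,229) fits: it is beech, 110 mm long, has its thick end face at the right, and its thin tip points at the pod at (277,219). The yellow ones are ruled out. Next I'll fit the poses.

```bash
cat >> h.py <<'E'
from scipy.optimize import minimize
L,W=55,22.5
V=np.array([[-L,-W,0],[-L,W,0],[-L,-W,20],[-L,W,20],[L,-W,0],[L,W,0],[L,-W,3],[L,W,3]],float)
def tf(p):
    c,s=np.cos(p[2]),np.sin(p[2]);return V@np.array([[c,s,0],[-s,c,0],[0,0,1]])+[p[0],p[1],0]
def fitw(items,p0):
    def cost(p):
        J=0
        for f,reg in items:
            m=np.zeros((1600,2560),np.uint8)
            h=cv2.convexHull((proj(f,tf(p))*4+1.5).astype(np.float32))
            cv2.fillConvexPoly(m,np.round(h*16).astype(np.int32),255,shift=4)
            m=cv2.resize(m,(640,400),interpolation=cv2.INTER_AREA)/255.
            J+=np.abs(m-reg).sum()/reg.sum()
        return J
    r=None
    for k in range(3):
        S=np.array([p0,p0+np.array([6,0,0]),p0+np.array([0,6,0]),p0+np.array([0,0,.1])])
        r=minimize(cost,p0,method="Nelder-Mead",options=dict(initial_simplex=S,xatol=.02,fatol=1e-4));p0=r.x
    return r.x,r.fun
def wreg(f,near):
    b=None
    for s in cams.silhouettes(f,"wedge"):
        q=ray(f,s["centre"],6)[:2]
        d=np.hypot(*(q-near))
        if d<60 and(b is None or d<b[0]): b=(d,s["region"].astype(float))
    return None if b is None else b[1]
E
python3 - <<'E'
from h import *
from scipy.optimize import least_squares
ft=cams.grab_frame("top");fs=cams.grab_frame("side")
near=np.array([495,-85]);rt=wreg(ft,near);rs=wreg(fs,near)
p0=np.array([495,-85,np.pi/2+.15])
for nm,it in(("both",[(ft,rt),(fs,rs)]),("top",[(ft,rt)]),("side",[(fs,rs)])):
    p,c=fitw(it,p0.copy());print(nm,p[:2].round(1),np.degrees(p[2]).round(1),round(c,3))
    if nm=="both":
        for f,n in((ft,"wt"),(fs,"ws")):
            im=np.ascontiguousarray(cv2.resize(f["img"][:,:,::-1],None,fx=4,fy=4,interpolation=cv2.INTER_CUBIC))
            h=cv2.convexHull((proj(f,tf(p))*4+1.5).astype(np.float32)).round().astype(int);cv2.polylines(im,[h],True,(255,0,0),1)
            cx,cy=proj(f,[[540,-40,0]])[0]*4;cv2.imwrite("pics/"+n+".png",im[int(cy)-200:int(cy)+250,int(cx)-350:int(cx)+350])
# pods in top
g=ft["img"].max(2)
for u,v in((277.3,219.5),(291,101),(123,202),(140,82)):
    u0,v0=int(u)-13,int(v)-13
    m=(g[v0:v0+27,u0:u0+27]<75).astype(np.uint8)
    n,l,st,ce=cv2.connectedComponentsWithStats(m);k=l[13,13]
    print(u,v,st[k],ce[k]+[u0,v0],ray(ft,ce[k]+[u0,v0],68).round(1))
g=fs["img"].max(2)
E
```

```text
both [500.4 -83.4] 79.9 0.131
top [501.1 -83.4] 80.6 0.066
side [499.7 -83.5] 80.0 0.052
277.3 219.5 [  4   4  19  18 215] [275.93023256 219.05116279] [521.5  39.2  68. ]
291 101 [  5   3  18  24 293] [291.72013652 101.3105802 ] [833.2   3.6  68. ]
123 202 [  3   4  24  19 337] [124.13649852 202.60237389] [559.2 428.2  68. ]
140 82 [  5   5  22  22 322] [142.51242236  83.54037267] [873.7 396.5  68. ]
```

View pics/wt.png

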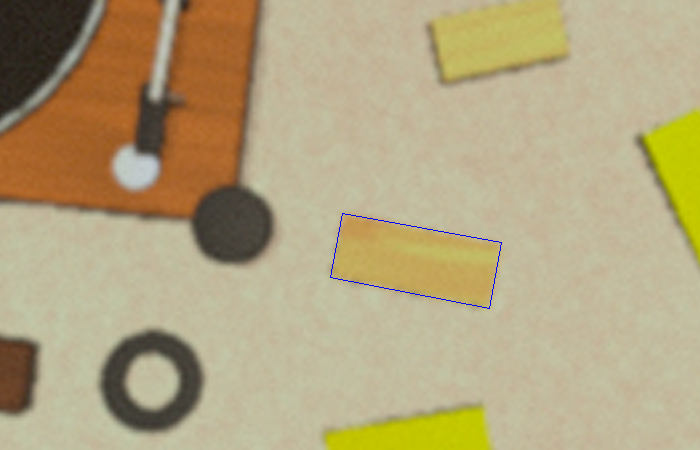

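View pics/ws.png

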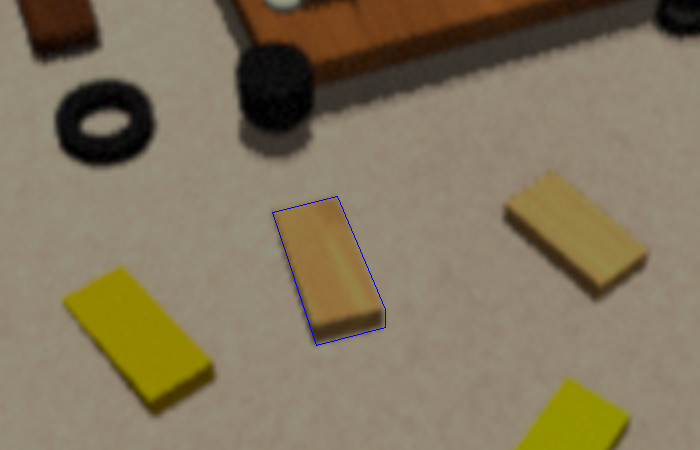

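```bash
cat >> h.py <<'E'
def fitpod(fs,p0,thr=70,z0=30,z1=68):
    a=np.linspace(0,2*np.pi,60)
    def masks(f,p):
        C=np.vstack([np.c_[p[0]+26*np.cos(a),p[1]+26*np.sin(a),0*a+z] for z in(z0,z1)])
        h=cv2.convexHull((proj(f,C)*4+1.5).astype(np.float32))
        m=np.zeros((1600,2560),np.uint8);cv2.fillConvexPoly(m,np.round(h*16).astype(np.int32),255,shift=4)
        return cv2.resize(m,(640,400),interpolation=cv2.INTER_AREA)/255.
    def cost(p):
        J=0
        for f in fs:
            g=f["img"].max(2).astype(float)
            d=np.clip((thr+30-g)/60,0,1)
            u,v=proj(f,[[p0[0],p0[1],50]])[0].astype(int)
            s=np.s_[v-22:v+22,u-22:u+22]
            J+=np.abs(masks(f,p)-d)[s].sum()
        return J
    S=np.array([p0,p0+np.array([8,0]),p0+np.array([0,8])])
    r=minimize(cost,p0,method="Nelder-Mead",options=dict(initial_simplex=S));return r.x,r.fun
E
python3 - <<'E'
from h import *
import pickle
T=pickle.load(open("top0.pkl","rb"));S=pickle.load(open("side0.pkl","rb"))
for q in([521,39],[845,2],[559,428]):
  for n,fs in(("top",[T]),("side",[S]),("both",[T,S])):
    for thr in (55,75):
      p,c=fitpod(fs,np.array(q,float),thr);print(n,thr,p.round(1),round(c,1))
p=np.array([521,39]);a=np.linspace(0,2*np.pi,40)
p,c=fitpod([T,S],p.astype(float),60)
out=[]
for f in(T,S):
    u,v=proj(f,[[*p,40]])[0].astype(int);im=np.ascontiguousarray(cv2.resize(f["img"][v-30:v+30,u-30:u+30,::-1],None,fx=6,fy=6,interpolation=cv2.INTER_CUBIC))
    for z in(30,68):
        h=(proj(f,np.c_[p[0]+26*np.cos(a),p[1]+26*np.sin(a),0*a+z])-[u-30,v-30])*6+2.5
        cv2.polylines(im,[h.round().astype(int)],True,(255,0,0),1)
    out.append(im)
cv2.imwrite("pics/pod.png",np.hstack(out))
E
```

```text
top 55 [520.3  33.5] 282.7
top 75 [522.8  36.1] 196.3
side 55 [521.8  34.1] 187.6
side 75 [521.   33.8] 305.6
both 55 [521.6  33.9] 470.5
both 75 [521.4  34.8] 503.0
top 55 [836.3   3.3] 272.4
top 75 [836.1   6. ] 208.4
side 55 [8.312e+02 2.000e-01] 281.4
side 75 [833.2   1.5] 382.4
both 55 [834.4   3.4] 558.8
both 75 [835.8   4.1] 594.6
top 55 [560.9 430.5] 233.6
top 75 [561.1 430.8] 128.9
side 55 [559.2 432.9] 398.2
side 75 [560.1 434.9] 567.6
both 55 [559.2 431.4] 634.6
both 75 [560.5 431.5] 700.5
```

View pics/pod.png

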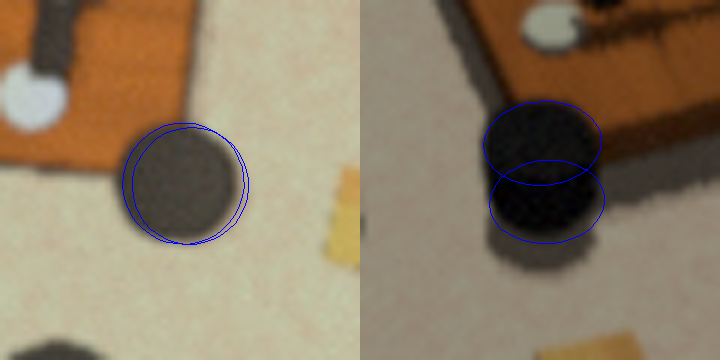

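Run:
```python
from h import *
from scipy.spatial.transform import Rotation as Ro
s=env.state();R=Ro.from_euler("xyz",s["ee_rot"],degrees=True).as_matrix();print(R.round(3));a=np.degrees(np.arctan2(R[1,1],R[0,1]));print("jaw dir",a)
for t in(-10,170): print("turn",t,((t-a+180)%360-180), np.radians((t-a+180)%360-180))
print(s["ee_pos"],s["time_s"])
```

```text
[[ 0.     0.406  0.914]
 [ 0.     0.914 -0.406]
 [-1.     0.    -0.   ]]
jaw dir 66.0615001572271
turn -10 -76.0615001572271 -1.3275236117497975
turn 170 103.9384998427729 1.8140690418399956
[233.31036119 525.55000537 224.96295591] 1.2
```

arm_command:
  deltas:
    - [0.1,[0,0,0],0]
    - [0.1,[13,-37,0],-0.07]
    - [0.1,[28,-78,0],-0.15]
    - [0.1,[42,-117,0],-0.22]
    - [0.1,[57,-157,0],-0.3]
    - [0.1,[71,-196,0],-0.37]
    - [0.1,[85,-236,0],-0.45]
    - [0.1,[99,-275,0],-0.52]
    - [0.1,[114,-315,0],-0.6]
    - [0.1,[128,-354,0],-0.67]
    - [0.1,[142,-394,0],-0.75]
    - [0.1,[156,-433,0],-0.82]
    - [0.1,[171,-473,0],-0.9]
    - [0.1,[185,-513,0],-0.97]
    - [0.1,[199,-552,0],-1.05]
    - [0.1,[213,-592,0],-1.13]
    - [0.1,[228,-631,0],-1.2]
    - [0.1,[240,-665,0],-1.27]
    - [0.1,[251,-698.5,0],-1.3275]
    - [0.1,[251,-698.5,0],-1.3275]

```text
time_s: 3.2
ee_pos: [485.6, -176.6, 224.7]
ee_rot: [43.0, 89.9, -57.3]
force: [0.1, 1.1, 0.1]
gripper_width: 9.0
```

arm_command:
  deltas:
    - [0.1,[0,0,0],0]
    - [0.1,[0,0,-40],0]
    - [0.1,[0,0,-80],0]
    - [0.1,[0,0,-120],0]
    - [0.1,[0,0,-160],0]
    - [0.1,[0,0,-185],0]
    - [0.1,[0,0,-200],0]
    - [0.1,[0,0,-206],0]
    - [0.1,[0,0,-206],0]
    - [0.1,[0,0,-206],0]

```text
time_s: 4.2
ee_pos: [484.9, -172.7, 19.9]
ee_rot: [82.5, 89.9, -17.5]
force: [0.4, -0.6, -0.2]
gripper_width: 9.1
```

Run:
```python
from h import *
from scipy.spatial.transform import Rotation as Ro
s=env.state();R=Ro.from_euler("xyz",s["ee_rot"],degrees=True).as_matrix();print(np.degrees(np.arctan2(R[1,1],R[0,1])),s["ee_pos"],s["force"],s["time_s"])
out=[]
for n in("top","side"):
    f=cams.grab_frame(n);u,v=proj(f,[[500,-80,0]])[0].astype(int)
    out.append(cv2.resize(f["img"][v-45:v+45,u-45:u+45,::-1],(390,390),interpolation=cv2.INTER_CUBIC))
cv2.imwrite("pics/pre.png",np.hstack(out))
```

```text
-9.95602649536991 [ 484.92020809 -172.69166845   19.90235539] [ 0.37626497 -0.58949054 -0.22279344] 4.2
```

View pics/pre.png

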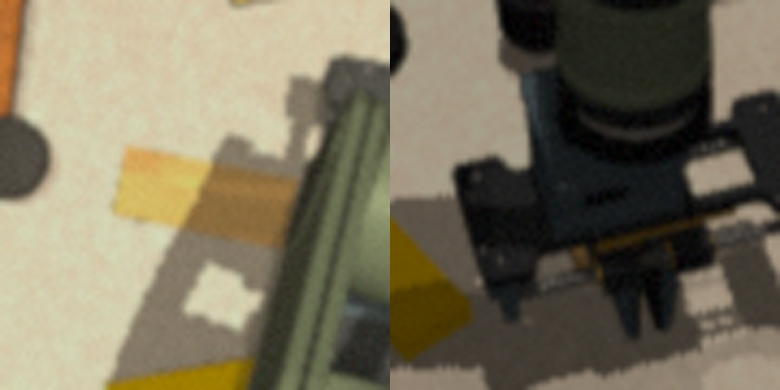

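arm_command:
  deltas:
    - [0.1,[0.9,4.9,-3],0]
    - [0.1,[1.7,9.8,-3],0]
    - [0.1,[2.6,14.8,-3],0]
    - [0.1,[3.1,17.7,-3],0]
    - [0.1,[3.8,21.7,-3],0]
    - [0.1,[4.5,25.6,-3],0]
    - [0.1,[5.6,31.5,-3],0]
    - [0.1,[6.6,37.4,-3],0]
    - [0.1,[7.7,43.3,-3],0]
    - [0.1,[8.7,49.2,-3],0]
    - [0.1,[9.7,55.2,-3],0]
    - [0.1,[10.8,61.1,-3],0]
    - [0.1,[11.8,67,-3],0]
    - [0.1,[12.9,72.9,-3],0]
    - [0.1,[13.9,78.8,-3],0]
    - [0.1,[13.9,78.8,-3],0]
    - [0.1,[13.9,78.8,-3],0]

```text
time_s: 6.0
ee_pos: [498.2, -94.0, 16.0]
ee_rot: [28.8, 90.0, -71.2]
force: [0.0, -0.6, 0.2]
gripper_width: 9.3
```

Run:
```python
from h import *
out=[]
for n in("top","side"):
    f=cams.grab_frame(n);u,v=proj(f,[[510,-20,0]])[0].astype(int)
    out.append(cv2.resize(f["img"][v-45:v+45,u-45:u+45,::-1],(390,390),interpolation=cv2.INTER_CUBIC))
    if n=="top":
      for s in cams.silhouettes(f,"wedge"): print(s["conf"],s["centre"],ray(f,s["centre"],10))
cv2.imwrite("pics/p1.png",np.hstack(out));print(env.state()["force"])
```

```text
0.77 [397.2, 211.4] [ 547.933589   -288.50040461   10.        ]
[-0.27496502 -0.48893119 -0.87443273]
```

View pics/p1.png

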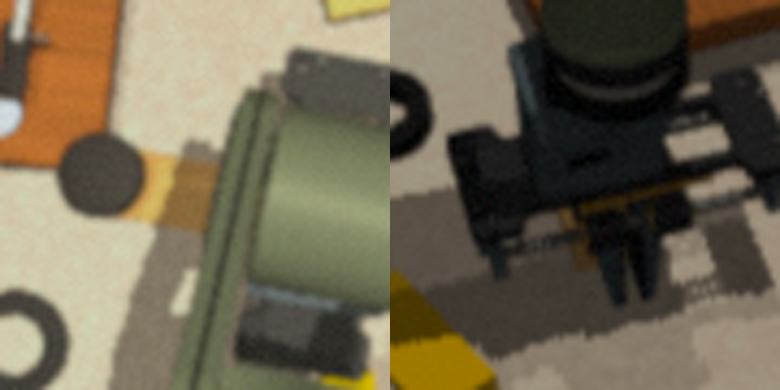

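arm_command:
  deltas:
    - [0.1,[0.7,3.9,0],0]
    - [0.1,[1.4,7.9,0],0]
    - [0.1,[2.1,11.8,0],0]
    - [0.1,[2.8,15.8,0],0]
    - [0.1,[3.5,19.7,0],0]
    - [0.1,[4.2,23.6,0],0]
    - [0.1,[4.9,27.6,0],0]
    - [0.1,[5.2,29.5,0],0]
    - [0.1,[5.6,31.5,0],0]
    - [0.1,[5.9,33.5,0],0]
    - [0.1,[6.2,35.5,0],0]
    - [0.1,[6.2,35.5,0],0]
    - [0.1,[6.2,35.5,0],0]

```text
time_s: 7.45
ee_pos: [504.4, -58.6, 16.0]
ee_rot: [86.1, 90.0, -13.9]
force: [0.2, 0.1, -0.1]
gripper_width: 8.8
```

Run:
```python
from h import *
out=[];F=[]
for i in range(3):
  for n in("top","side"):
    f=cams.grab_frame(n);F.append(env.state()["force"])
    if i==0:
      u,v=proj(f,[[515,0,0]])[0].astype(int)
      out.append(cv2.resize(f["img"][v-45:v+45,u-45:u+45,::-1],(390,390),interpolation=cv2.INTER_CUBIC))
cv2.imwrite("pics/p2.png",np.hstack(out));print(np.mean(F,0),np.std(F,0),np.mean(F,0)@[.174,.985,0],env.state()["ee_pos"])
```

```text
[-0.10476211  0.12749715  0.01498027] [0.41220349 0.29500816 0.52424323] 0.10735608667702222 [504.37638951 -58.71003952  15.97380182]
```

View pics/p2.png

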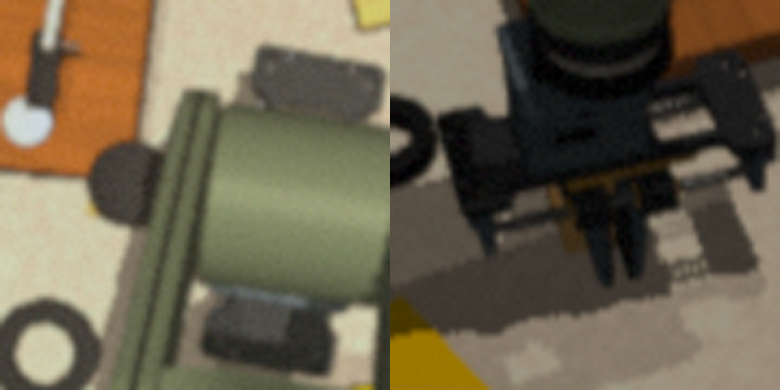

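arm_command:
  deltas:
    - [0.1,[0.3,2,0],0]
    - [0.1,[0.7,3.9,0],0]
    - [0.1,[1.0,5.9,0],0]
    - [0.1,[1.4,7.9,0],0]
    - [0.1,[1.7,9.8,0],0]
    - [0.1,[1.7,9.8,0],0]
    - [0.1,[1.7,9.8,0],0]

```text
time_s: 8.45
ee_pos: [506.1, -48.7, 16.0]
ee_rot: [163.5, 90.0, 63.5]
force: [-0.0, 0.4, 1.0]
gripper_width: 9.1
```

```bash
cat > m.py <<'E'
from h import *
import sys
out=[];F=[]
for i in range(4):
  for n in("top","side"):
    f=cams.grab_frame(n);F.append(env.state()["force"])
    if i==0:
      u,v=proj(f,[[515,0,0]])[0].astype(int)
      out.append(cv2.resize(f["img"][v-45:v+45,u-45:u+45,::-1],(390,390),interpolation=cv2.INTER_CUBIC))
cv2.imwrite("pics/%s.png"%sys.argv[1],np.hstack(out));print(np.mean(F,0).round(2),"push",-np.mean(F,0)@[.174,.985,0],env.state()["ee_pos"],env.state()["time_s"])
E
python3 m.py p3
```

```text
[ 0.06 -0.21  0.17] push 0.19576398561996197 [506.10787947 -48.84895298  15.97265162] 8.85
```

View pics/p3.png

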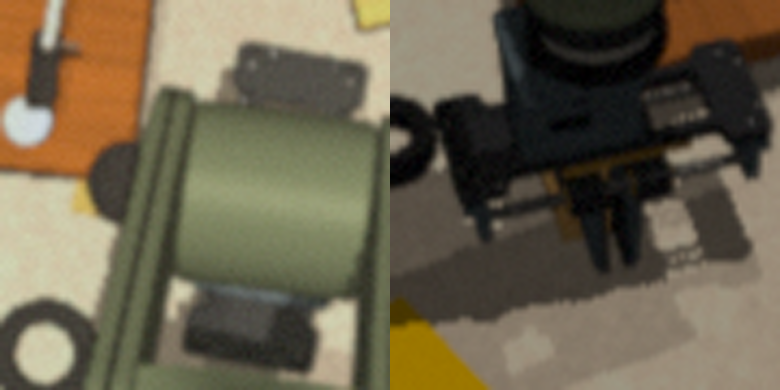

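arm_command:
  deltas:
    - [0.1,[0.3,2,0],0]
    - [0.1,[0.7,3.9,0],0]
    - [0.1,[1.0,5.9,0],0]
    - [0.1,[1.4,7.9,0],0]
    - [0.1,[1.4,7.9,0],0]
    - [0.1,[1.4,7.9,0],0]

```text
time_s: 9.45
ee_pos: [507.4, -41.0, 16.0]
ee_rot: [-11.8, 90.0, -111.7]
force: [-0.6, -2.8, 0.4]
gripper_width: 9.0
```

```bash
python3 m.py p4
```

```text
[-0.94 -3.77  0.38] push 3.8762396887090005 [507.45379586 -40.98565995  15.96952144] 9.85
```

View pics/p4.png

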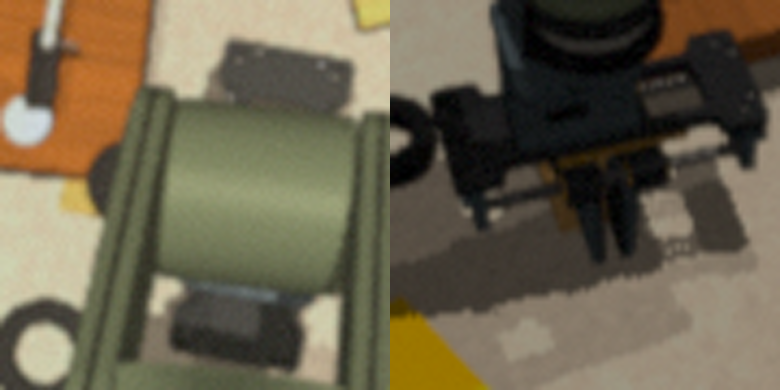

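Run:
```python
from h import *
F=[];
for i in range(8):
    f=cams.grab_frame("top");F.append(env.state()["force"])
F=np.array(F);print((-F@[.174,.985,0]).round(2),F.mean(0).round(2))
u,v=proj(f,[[515,0,0]])[0].astype(int)
c=ray(f,[u-45+62/4.333-.5,v-45+210/4.333-.5],1);print("corner",c)
d=np.array([.174,.985]);tip=c[:2]-22.5*np.array([-.985,.174]);print("tip past",(tip-[521.5,37])@d, "lat",(tip-[521.5,37])@[.985,-.174])
cv2.imwrite("pics/p5.png",cv2.resize(f["img"][v-50:v+10,u-60:u+20,::-1],(800,600),interpolation=cv2.INTER_CUBIC))
```

```text
[4.65 4.98 3.63 4.09 4.61 4.25 3.58 4.47] [-1.08 -4.16  0.38]
corner [506.60853094  86.24334114   1.        ]
tip past 45.913575409006256 lat -0.7251658852797638
```

View pics/p5.png

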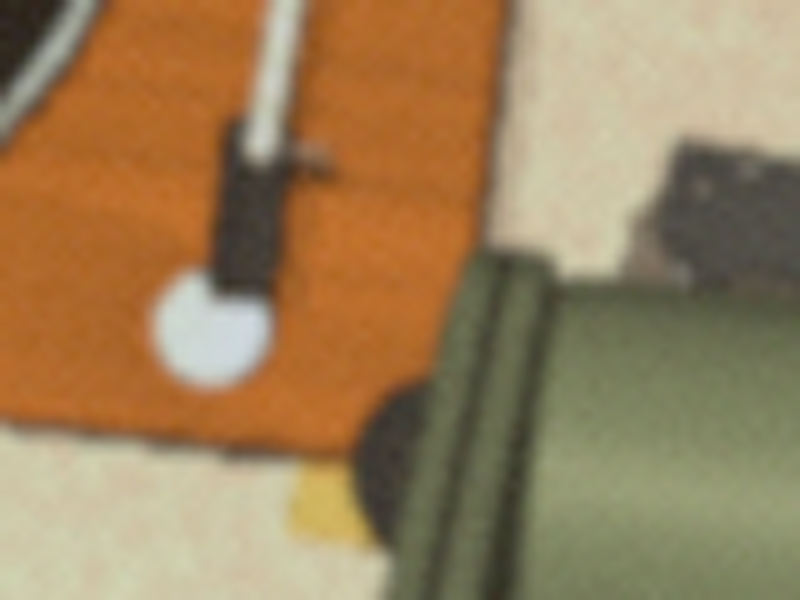

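Push is steady at about 4.3 N (target 2–6), and the tip is about 46 mm past the stub, about 8 mm beyond first contact. Both are in range, so I'm stopping and backing off.

arm_command:
  deltas:
    - [0.1,[-0.4,-2,0],0]
    - [0.1,[-1,-6,0],0]
    - [0.1,[-2.6,-15,0],0]
    - [0.1,[-5,-30,0],0]
    - [0.1,[-9,-50,0],0]
    - [0.1,[-10,-60,0],0]
    - [0.1,[-10,-60,40],0]
    - [0.1,[-10,-60,80],0]
    - [0.1,[-10,-60,120],0]
    - [0.1,[-10,-60,160],0]
    - [0.1,[-10,-60,200],0]
    - [0.1,[-10,-60,200],0]

```text
time_s: 11.45
ee_pos: [500.6, -102.1, 221.8]
ee_rot: [88.8, 89.3, -11.2]
force: [0.1, 0.2, 0.1]
gripper_width: 8.8
```

arm_command:
  deltas:
    - [0.1,[0,-45,0],0]
    - [0.1,[0,-90,0],0]
    - [0.1,[0,-135,0],0]
    - [0.1,[0,-180,0],0]
    - [0.1,[0,-220,0],0]
    - [0.1,[0,-250,0],0]
    - [0.1,[0,-250,0],0]
    - [0.1,[0,-250,0],0]

```text
time_s: 12.25
ee_pos: [496.7, -351.2, 214.7]
ee_rot: [-132.7, 89.9, 127.2]
force: [0.2, -0.4, -0.3]
gripper_width: 9.1
```

Run:
```python
from h import *
import pickle
out=[];T0={n:pickle.load(open(n+"0.pkl","rb")) for n in("top","side")}
for n in("top","side"):
    f=cams.grab_frame(n);save(f,n+"9");pickle.dump(f,open(n+"9.pkl","wb"))
    u,v=proj(f,[[515,0,0]])[0].astype(int)
    out.append(cv2.resize(f["img"][v-35:v+35,u-35:u+35,::-1],(390,390),interpolation=cv2.INTER_CUBIC))
    a=cv2.cvtColor(T0[n]["img"],cv2.COLOR_RGB2GRAY);b=cv2.cvtColor(f["img"],cv2.COLOR_RGB2GRAY)
    for nm,pt in(("FR",[570,90,62]),("RR",[836,5,68]),("FL",[560,430,68]),("tape",[430,82,10]),("block",[655,-140,10]),("yel",[371,-85,10])):
        x,y=proj(f,[pt])[0].astype(int);w=np.s_[max(y-16,0):y+16,x-16:x+16]
        s,r=cv2.phaseCorrelate(a[w].astype(np.float64),b[w].astype(np.float64),cv2.createHanningWindow((32,32),cv2.CV_64F))if a[w].shape==(32,32) else(0,0)
        print(n,nm,np.round(s,2),round(r,2))
cv2.imwrite("pics/end.png",np.hstack(out));print(env.state()["time_s"],env.state()["force"])
```

```text
top FR [-0.14  0.26] 0.85
top RR [-0.1   0.11] 0.88
top FL [-0.32 -0.14] 0.97
top tape [0.16 0.15] 0.95
top block [-0.06  0.05] 0.86
top yel [-0.2 -0. ] 0.77
side FR [ 0.23 -0.39] 1.0
side RR [-1.26 -0.01] 0.36
side FL [2.77 4.42] 0.15
side tape [ 0.04 -0.08] 0.97
side block [  2.91 -10.23] 0.15
side yel [-0.19 -0.24] 1.07
12.35 [-0.16624743  0.67723441 -0.00278425]
```

View pics/end.png

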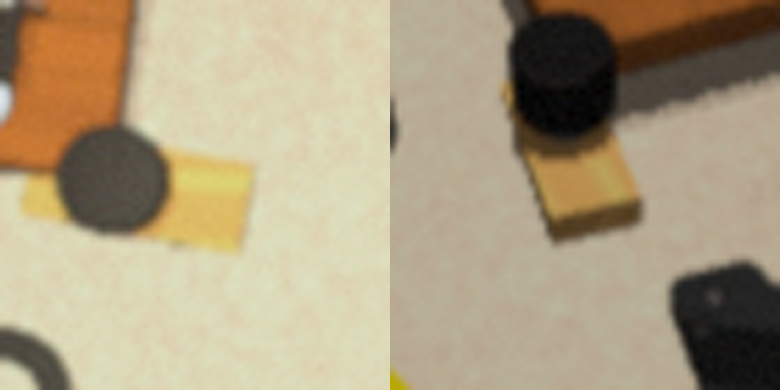

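View pics/side9.png

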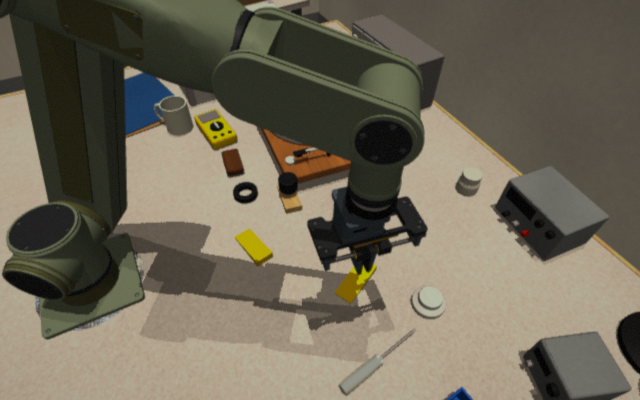

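Run:
```python
from h import *
import pickle
f=pickle.load(open("top9.pkl","rb"));u,v=proj(f,[[515,0,0]])[0].astype(int)
A,B=[ray(f,[u-35+x/5.571-.5,v-35+y/5.571-.5],z)for x,y,z in((253,168,20),(241,252,20))]
print(A,B,np.hypot(*(A-B)[:2]))
d=np.array([.174,.985]);h=(A+B)[:2]/2;s=np.array([521.5,37]);print("tip past",(h-s)@d+110)
f2=pickle.load(open("side9.pkl","rb"));u,v=proj(f2,[[515,0,0]])[0].astype(int)
A,B=[ray(f2,[u-35+x/5.571-.5,v-35+y/5.571-.5],z)for x,y,z in((640-390,198,20),(546-390,222,20))]
print(A,B,np.hypot(*(A-B)[:2]));h=(A+B)[:2]/2;print("tip past",(h-s)@d+110)
```

```text
[530.09491386 -26.66745957  20.        ] [489.33761935 -21.43504471  20.        ] 41.09179019246421
tip past 47.814147029127724
[530.68098445 -26.06292111  20.        ] [484.58009852 -19.22919068  20.        ] 46.60463019078179
tip past 48.83534915716808
```

```bash
python3 -c "
from h import *
print(env.job_done(),env.state()['time_s'])"
```

```text
the job is handed in; nothing more can be done
the job is handed in; nothing more can be done
```

I pushed the beech wedge, thin end first, straight under the bare front right foot. I then backed the gripper clear and handed the job in at about 12.4 s.

- **Depth:** the last steady push was about 4.3 N (right is 2–6 N). With the arm clear, the tip measured 48–49 mm past the stub's axis in the two views, so about 10 mm beyond first contact (right is 5–16 mm). A rougher estimate just before backing off gave 46 mm.
- **Deck and bystanders:** in the top view, the deck, tape, block and one yellow wedge showed shifts of at most about 0.3 px (under 1 mm).
- **Disagreed or not checked:**
  - In the side view, the checks at the rear right pod, front left pod and block matched poorly, with the arm and its shadow in much of that picture. I relied on the top view for those.
  - I did not measure the brush, multimeter, puck or screwdriver for movement. They looked in place in the final side picture.
  - I did not measure the load on each foot. That the deck stands firm is inferred from the push force and wedge depth.

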